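Find the full tin and file it in the tote

TASK

One of the two closed tins on the cork mat, the round or the square one, is full and the other nearly empty: lift the round tin at least 5 cm clear and set it back down on the mat, then lift the square tin as high while the round one stands on the mat, and feel which is heavier. Stand the heavier tin upright on the floor of the empty middle bay of the purple tote and leave the lighter one standing upright on the mat. Keep the tins upright, set them down without dropping them, and leave the mug, the tape dispenser and the two things already in the tote where they are.

Things in the scene. Friction and masses are not known exactly. Their poses are not given: they have to be found in the camera images.
- tin_round: The round tin, 66 mm in diameter: closed plain steel tin, 110 mm tall, with a flat lid that does not come off and a blank paper band; its look does not tell how full it is. Contents sit in the middle and may shift by 3 mm. Weighs between 0.3 and 0.9 kg with contents; the two tins differ by at least 0.35 kg, either one may be the heavier. Origin: centre of the underside; z up.
- tin_square: The square tin, 66 x 66 mm, sides along its own x and y: closed plain steel tin, 110 mm tall, with a flat lid that does not come off and a blank paper band; its look does not tell how full it is. Contents sit in the middle and may shift by 3 mm. Weighs between 0.3 and 0.9 kg with contents; the two tins differ by at least 0.35 kg, either one may be the heavier. Origin: centre of the underside; z up.
- mat: Fixed cork mat, 220 mm (x) by 270 mm (y), 4 mm thick, on which both tins stand at the start side by side, 130 to 160 mm apart along the mat's y and up to 60 mm out of line along its x. Origin: centre of its underside, on the bench.
- tote: Fixed low open purple plastic tote, 190 mm (x) by 280 mm (y), 70 mm high, walls and floor 5 mm thick. Two dividers, 4 mm thick and 65 mm high, part it into three long bays along its x. Origin: centre of its underside, on the bench.
- bay (a point): Centre of the floor (5 mm above the bench) of the tote's empty middle bay, axes as the tote's: the bay is 180 mm long (x) and 86 mm wide (y), open at the top.
- card_box: Lidded cardboard card box, 152 x 74 x 62 mm, loose, lying in the tote's bay on the +y side. Leave it there. Origin: centre of the underside.
- ledger: Thick grey bound book, 166 x 64 x 61 mm, loose, lying in the tote's bay on the -y side. Leave it there. Origin: centre of the underside.
- mug: White mug, 80 mm in diameter, 90 mm tall, loose, on the bench beyond the work. Leave it. Origin: centre of the underside.
- dispenser: Black tape dispenser, 130 x 55 mm, 74 mm tall, loose, on the bench beyond the work. Leave it. Origin: centre of the underside.
Mind the look-alikes: they are no part of the job. Leave any green or orange look-alike of the tin_round alone.

How it is judged:
On the way, in this order (a step that is already met when the one before it is completed fails the run):
1. the round tin is lifted at least 40 mm clear of the mat while the square one stands on the mat (height (world z) of tin_round above 0.044 m and contact force between tin_square and mat above 1.5 N and angle between tin_square's own z axis and vertical below 0.1 rad and height (world z) of tin_square below 0.012 m), for 0.2 s.
2. the round tin stands on the mat again, let go (contact force between tin_round and mat above 1.5 N and angle between tin_round's own z axis and vertical below 0.1 rad and height (world z) of tin_round below 0.012 m and contact force between tin_round and the fingers below 0.2 N), for 0.1 s.
3. the square tin is lifted at least 40 mm clear of the mat while the round one stands on the mat (height (world z) of tin_square above 0.044 m and contact force between tin_round and mat above 1.5 N and angle between tin_round's own z axis and vertical below 0.1 rad and height (world z) of tin_round below 0.012 m), for 0.2 s.
At the end, for the whole second after the job is handed in: The heavier tin (it loads the tote with more than 5.3 N; the lighter never does) stands at rest on the floor of the tote's middle bay, upright within 0.1 rad, its centre within 30 mm of the bay's middle across and 80 mm along; the lighter tin stands at rest on the mat, upright within 0.1 rad (linear speed of each of tin_round, tin_square below 0.02 m/s and ((contact force between tin_round and tote above 5.3 N and angle between each of tin_round, tin_square's own z axis and vertical below 0.1 rad and z of tin_round in the frame of bay between -0.005 and 0.008 m and y of tin_round in the frame of bay between -0.03 and 0.03 m and x of tin_round in the frame of bay between -0.08 and 0.08 m and contact force between tin_square and mat above 1.5 N and height (world z) of tin_square below 0.012 m) or (contact force between tin_square and tote above 5.3 N and angle between each of tin_square, tin_round's own z axis and vertical below 0.1 rad and z of tin_square in the frame of bay between -0.005 and 0.008 m and y of tin_square in the frame of bay between -0.03 and 0.03 m and x of tin_square in the frame of bay between -0.08 and 0.08 m and contact force between tin_round and mat above 1.5 N and height (world z) of tin_round below 0.012 m))); the robot touches nothing.
It fails at once if a tin is tipped by more than 0.6 rad (angle between any of tin_round, tin_square's own z axis and vertical above 0.6 rad).
It fails at once if a tin is dropped (falls free by more than about 30 mm) ((linear speed of tin_round above 0.75 m/s and contact force between tin_round and the fingers below 0.2 N) or (linear speed of tin_square above 0.75 m/s and contact force between tin_square and the fingers below 0.2 N)).
It fails at once if the card box, the book, the mug or the tape dispenser is moved by more than 25 mm (distance of any of card_box, ledger, mug, dispenser from where it was at the start of the episode above 0.025 m).
It also fails if it takes over 61 s, if anything falls off the work surface, if the arm or the gripper's body presses on something with over 40 N, if the wrist force passes 120 N, or if a joint passes its speed limit or range.

ROBOT

A 6-joint arm with a two-finger parallel gripper is mounted at the origin on the work surface. World frame = base frame: x ahead of the robot, y to its left, z up, the work surface at z = 0. Lengths are in m, angles in rad, forces in N, time in s.
With the tool pointing down it reaches from about 0.275 to 0.85 m from the base axis. Payload 19 kg.
Tool frame: the origin (TCP) lies at the very end of the fingers, on their centre line; the grasp point (between the pads) lies 19 mm behind it (env.grasp_offset is the distance from the TCP to the grasp point, in m); z points along the fingers, x is the direction in which the jaws open and shut, and the axes are right-handed (so a half turn about z gives the same grasp; the last joint's range is limited). The gripper opens to 85 mm and grips with 20 to 120 N. Pads are 22 mm wide; open, the fingers measure 114 mm over their backs; the gripper's body (76 mm by 85 mm) begins 54 mm behind the grasp point. The pads swing forward as they close: fully open they stand 13 mm farther back than shut.
Start: joints at [-1.276, 0.15, 1.437, -0, 1.554, -0.134], TCP at [0.239, -0.523, 0.231] pointing down, gripper open.
Joint ranges: [-2.8, 2.8], [-0.68, 2.1], [0.12, 2.68], [-1.39, 4.53], [0.16, 2.79], [-2.81, 2.81]. Speed limits (rad/s): [1.89, 1.89, 2.22, 3.01, 3.01, 3.01].

INTERFACE

Orientations are given as [roll, pitch, yaw] about the fixed x, y, z axes, in that order (R = Rz(yaw) Ry(pitch) Rx(roll)).
In Python, from plant import sensors, imaging, env gives the robot as it stands. The module is installed in compiled form; this text tells all that it offers.
- The arm moves only by the tool servo_tool, never from a script. Its arguments are lists of equal length, an entry for each row: "claw": the opening, from -1 (shut) to 1 (fully open), so that 0 is half open; "xyz": the shift along the tool's x, y, z in cm, a list of three; "yaw": the turn about the tool's z in rad. A call has 1 to 12 rows; each row shifts and turns the commanded pose from where the row before left it, along the tool's axes as they then stand; what a row does not reach is not made up. A row lasts 1/8 s, in which the tool goes at most 62.5 mm and 10.7 degrees, less where a joint would pass 70% of its speed; a pose out of reach is approached as far as the arm can. A call is refused whole if a number of a shift passes 6.25 or a number of a turn 0.188, either way. A call with a gripper value outside its range is refused whole. The fingers move at their own pace and stop on an object; "grip_force" is the grip in N (left out, the last holds). Time passes only in rows, so rows that do not move let the fingers close. It gives the time, the measured TCP pose, the force and the opening at its end, in the units of the state.
- sensors.read_state(): the state, without advancing time (a new reading comes with each control period).
- imaging.grab_frame(name): name is "side" or "top"; returns a dict with "color" (384x512x3 uint8, blue, green, red), "fx", "fy", "cx", "cy" (pixels), "view" (4x4, takes a point from world to camera coordinates). Camera axes: x right, y down, z forward; pixel columns grow to the right and rows downward; lengths in m; the calibration is good to about 2 mm. A picture is of the moment at which its call begins. There is no depth.
- env.hand_in(): hands the job in, once; it reports no verdict.
The state is a dict: "t": time; "joint_pos": joint angles; "joint_vel": joint speeds; "tau": joint torques, N m; "tcp_pos": TCP position; "ee_rot": TCP orientation; "ft_force": force on the tool from outside, world axes, zero at the start; "ft_torque": the same for the moment, N m; "width": finger opening in m.
Only numpy, scipy, OpenCV 4.12 (cv2) and the standard library are available. Lean on these libraries where they do the work, as an engineer would, in place of code of your own. Each camera call takes 0.05 s, during which the arm holds its last target.

## Working session

There is one attempt and no reset: what is moved stays moved. The work goes in short steps, Python scripts to look and compute and a tool call to move; the robot and the scene stay as the last step left them, time stands still between calls to the robot, and variables do not carry over. Pictures are saved under pics/ and viewed, and the job is handed in when it is done.

Besides the shell and the picture viewer there is one more tool, called after "Emit:" by a JSON object that holds its "name" and its "arguments", one argument or row to a line. servo_tool: Moves the arm, as the interface text tells. Its arguments: {"type":"object","properties":{"claw":{"type":"array","items":{"type":"number"}},"xyz":{"type":"array","items":{"type":"array","items":{"type":"number"}}},"yaw":{"type":"array","items":{"type":"number"}},"grip_force":{"type":"number"}},"required":["claw","xyz","yaw"]}

```bash
mkdir -p pics; python3 - <<'E'
from plant import sensors, imaging, env
import cv2,pickle
s=sensors.read_state(); print(s, env.grasp_offset)
for n in("side","top"):
    f=imaging.grab_frame(n); pickle.dump(f,open(n+"0.pkl","wb")); cv2.imwrite(f"pics/{n}0.png",f["color"]); print(n,f["fx"],f["fy"],f["cx"],f["cy"],f["view"])
E
```

```text
{'t': 0.0, 'joint_pos': array([-1.27598632e+00,  1.50966118e-01,  1.43802563e+00,  4.07381245e-06,
        1.55379865e+00, -1.33969491e-01]), 'joint_vel': array([ 0.00010578,  0.00143456, -0.00113408, -0.00033621, -0.00126885,
        0.00093703]), 'tau': array([ 2.77732899e-03, -7.13062048e+01, -5.70851040e+01,  2.10226235e-04,
        8.87775910e-03, -5.92567812e-05]), 'tcp_pos': array([ 0.23898948, -0.52270975,  0.23068947]), 'ee_rot': array([-3.14142863e+00,  1.18647330e-03, -1.14201680e+00]), 'ft_force': array([-0.32102296, -0.58342311, -0.15408628]), 'ft_torque': array([-0.01447361,  0.00045584, -0.0132721 ]), 'width': 0.08535449320236356} 0.0187
side 468.7073136413495 468.7073136413495 259.30262784586375 192.95068495966453 [[-0.89230765 -0.45134062  0.00887194  0.47436636]
 [-0.2418367   0.46133535 -0.85363031  0.17411551]
 [ 0.3811851  -0.76384641 -0.52080378  1.22595059]
 [ 0.          0.          0.          1.        ]]
top 454.93259055840866 454.93259055840866 250.46752389710184 188.84400518307802 [[ 0.01402012 -0.99949234  0.02860958 -0.05812927]
 [-0.99713503 -0.01610262 -0.07390835  0.52745586]
 [ 0.07433151 -0.02749141 -0.99685458  1.08232429]
 [ 0.          0.          0.          1.        ]]
```

View pics/side0.png

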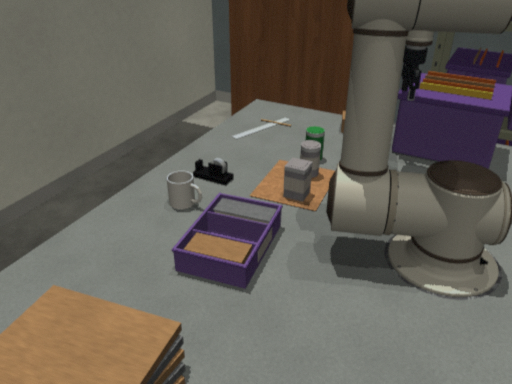

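View pics/top0.png

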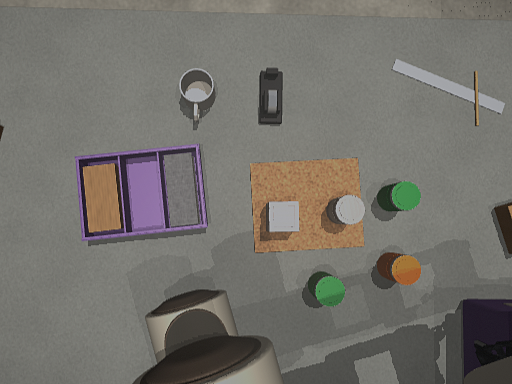

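The top picture shows the square steel tin near (284,216) and the round steel tin near (349,209), both on the cork mat. The tote is on the left with its empty bay at about (146,195).

Things that could be taken for the round tin are the steel one at (349,209), the greens at (405,195) and (330,291), and the orange at (405,270). I choose the steel one on the mat and will check it in a crop.

```bash
python3 - <<'E'
import pickle,cv2,numpy as np
t=pickle.load(open("top0.pkl","rb"))["color"];s=pickle.load(open("side0.pkl","rb"))["color"]
a=cv2.resize(t[145:265,240:430],None,fx=4,fy=4,interpolation=cv2.INTER_CUBIC)
cv2.imwrite("pics/ct.png",a)
cv2.imwrite("pics/ctote.png",cv2.resize(t[135:255,65:215],None,fx=5,fy=5,interpolation=cv2.INTER_CUBIC))
cv2.imwrite("pics/cs.png",cv2.resize(s[115:215,240:350],None,fx=6,fy=6,interpolation=cv2.INTER_CUBIC))
cv2.imwrite("pics/cst.png",cv2.resize(s[185:290,170:290],None,fx=5,fy=5,interpolation=cv2.INTER_CUBIC))
E
```

```text
(no output)
```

View pics/ct.png

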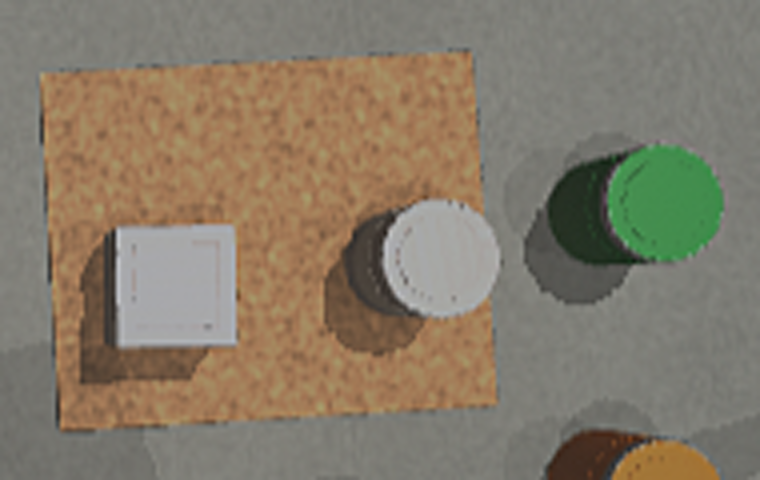

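View pics/cs.png

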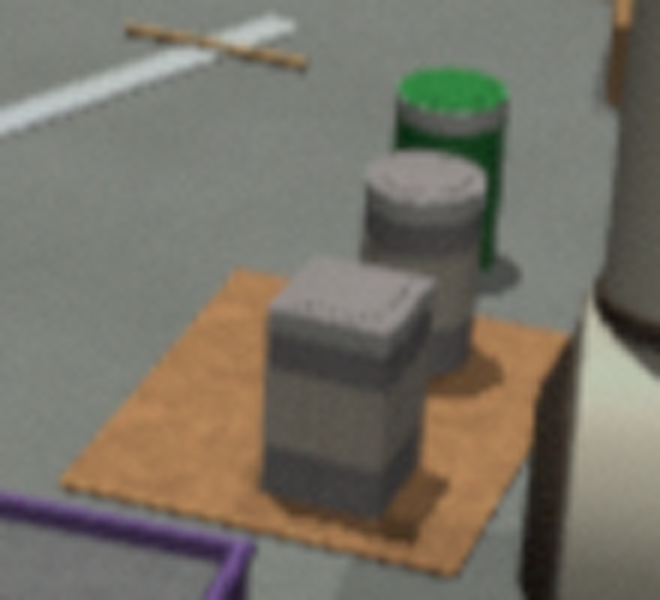

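View pics/ctote.png

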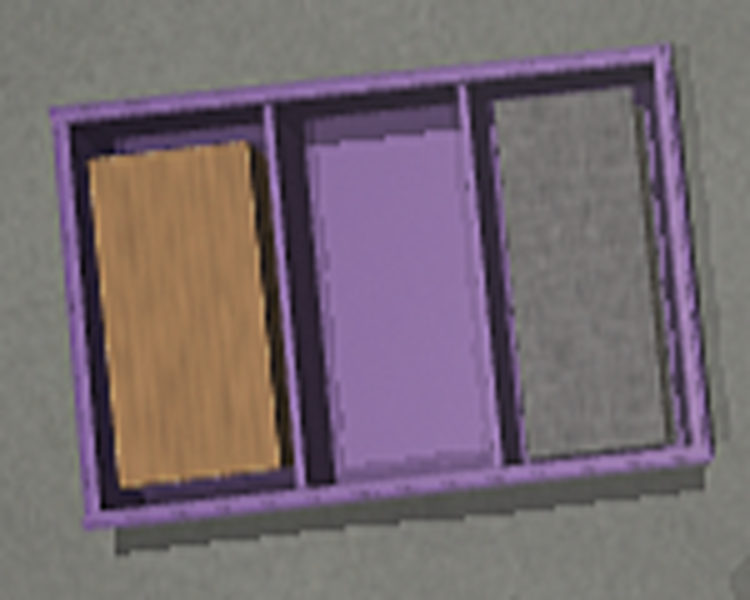

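View pics/cst.png

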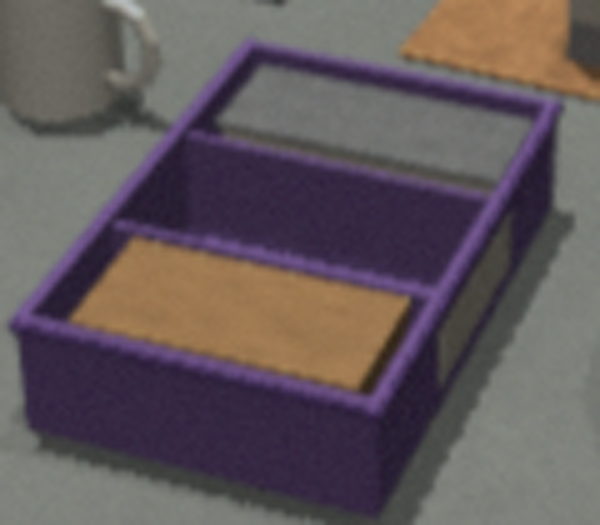

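```bash
cat > h.py <<'E'
import pickle,cv2,numpy as np
def ray(f,p):
    R=f["view"][:3,:3];t=f["view"][:3,3];c=-R.T@t
    d=R.T@np.array([(p[0]-f["cx"])/f["fx"],(p[1]-f["cy"])/f["fy"],1]);return c,d/np.linalg.norm(d)
def plane(f,p,z):
    c,d=ray(f,p);return c+d*(z-c[2])/d[2]
def tri(fa,pa,fb,pb):
    a,u=ray(fa,pa);b,v=ray(fb,pb)
    s=np.linalg.lstsq(np.c_[u,-v],b-a,rcond=None)[0]
    P,Q=a+u*s[0],b+v*s[1];return (P+Q)/2,np.linalg.norm(P-Q)
def proj(f,P):
    q=f["view"][:3,:3]@P+f["view"][:3,3];return q[0]/q[2]*f["fx"]+f["cx"],q[1]/q[2]*f["fy"]+f["cy"]
E
python3 - <<'E'
from h import *
np.set_printoptions(precision=4,suppress=True)
T=pickle.load(open("top0.pkl","rb"));S=pickle.load(open("side0.pkl","rb"))
im=T["color"];hsv=cv2.cvtColor(im,cv2.COLOR_BGR2HSV)
m=((hsv[...,2]>150)&(hsv[...,1]<45)).astype(np.uint8);m[:145]=0;m[265:]=0;m[:,:245]=0;m[:,375:]=0
m=cv2.morphologyEx(m,cv2.MORPH_OPEN,np.ones((3,3)))
sp={'sq':(299,164.3),'rd':(311.2,145)}
for c in cv2.findContours(m,0,2)[0]:
    if cv2.contourArea(c)<200: continue
    (x,y),wh,a=cv2.minAreaRect(c);print("lid",x,y,wh,a)
    k='sq' if x<315 else 'rd'
    P,e=tri(T,(x,y),S,sp[k]);print(k,P,e,"plane .114",plane(T,(x,y),.114))
    b=cv2.boxPoints(((x,y),wh,a));Q=[plane(T,p,.114)for p in b];print(np.array(Q)[:,:2],[np.linalg.norm(Q[i]-Q[i-1]) for i in range(4)],[np.arctan2(*(Q[i]-Q[i-1])[[1,0]]) for i in range(4)])
p=((hsv[...,0]>120)&(hsv[...,0]<155)&(hsv[...,1]>60)).astype(np.uint8);p[:130]=0;p[260:]=0;p[:,230:]=0
c=max(cv2.findContours(p,0,2)[0],key=cv2.contourArea);r=cv2.minAreaRect(c);print("tote",r)
Q=np.array([plane(T,q,.07) for q in cv2.boxPoints(r)]);print(Q)
print("centre rim",Q.mean(0),[np.linalg.norm(Q[i]-Q[i-1]) for i in range(4)],[np.arctan2(*(Q[i]-Q[i-1])[[1,0]]) for i in range(4)])
# rim corners crops: top x/5+65,y/5+135 ; side x/5+170,y/5+185
tc=[(52,112),(668,48),(708,455),(88,522)]; sc=[(375,408),(15,322),(250,44),(558,104)]
tc=[(a/5+65,b/5+135)for a,b in tc];sc=[(a/5+170,b/5+185)for a,b in sc]
# order top: (+y,+x),( -y,+x),(-y,-x),(+y,-x)  side: (+y,-x),(+y,+x),(-y,+x),(-y,-x)
for a,b in zip(tc,[sc[1],sc[2],sc[3],sc[0]]): print("corner",*tri(T,a,S,b),plane(T,a,.07)[:2])
mk=((hsv[...,0]>5)&(hsv[...,0]<20)&(hsv[...,1]>90)).astype(np.uint8);mk[:145]=0;mk[262:]=0;mk[:,:240]=0;mk[:,372:]=0
for q in [(40,73),(472,50),(497,405),(60,430)]: print("mat",plane(T,(q[0]/4+240,q[1]/4+145),.004)[:2])
# dispenser/mug
E
```

```text
lid 283.5 216.0 (30.0, 29.0) 90.0
sq [ 0.4605 -0.1226  0.1103] 0.003918193143929791 plane .114 [ 0.4622 -0.1215  0.114 ]
[[ 0.4949 -0.089 ]
 [ 0.4959 -0.1535]
 [ 0.4296 -0.1539]
 [ 0.4288 -0.0898]] [np.float64(0.06619402678483689), np.float64(0.06446994322653231), np.float64(0.06631677689670619), np.float64(0.0641555399828156)] [np.float64(0.01100957450783197), np.float64(-1.5554159869147886), np.float64(-3.135317741775849), np.float64(1.5842963403636925)]
lid 350.0 209.0 (28.0, 28.0) 90.0
rd [ 0.4785 -0.2717  0.1085] 0.0034073567516040605 plane .114 [ 0.4799 -0.2696  0.114 ]
[[ 0.5106 -0.2383]
 [ 0.5116 -0.3011]
 [ 0.4493 -0.3009]
 [ 0.4484 -0.2383]] [np.float64(0.06219044709536296), np.float64(0.06283461592178399), np.float64(0.062305650530855496), np.float64(0.06254579652590112)] [np.float64(4.5214903674397056e-05), np.float64(-1.5550377182074173), np.float64(3.1370290914201617), np.float64(1.5847959731007124)]
tote ((140.31529235839844, 191.88116455078125), (84.82319641113281, 126.05146026611328), 84.09386444091797)
[[0.5933 0.3601 0.07  ]
 [0.629  0.0732 0.07  ]
 [0.4339 0.0488 0.07  ]
 [0.4006 0.3323 0.07  ]]
centre rim [0.5142 0.2036 0.07  ] [np.float64(0.19469337045731644), np.float64(0.28913938913940684), np.float64(0.1965887064427946), np.float64(0.2854019198081727)] [np.float64(0.14338034124982021), np.float64(-1.4472781634213252), np.float64(-3.017450039571544), np.float64(1.6875390800644494)]
corner [0.5899 0.3553 0.0678] 0.002253279795825922 [0.5906 0.3551]
corner [0.6257 0.0733 0.0636] 0.0023143707028250166 [0.6257 0.0732]
corner [0.4369 0.0508 0.0653] 0.0011809565369005192 [0.4375 0.0507]
corner [0.4027 0.3313 0.0683] 0.0011820013161792798 [0.4033 0.331 ]
mat [ 0.5929 -0.0486]
mat [ 0.6121 -0.3173]
mat [ 0.3927 -0.332 ]
mat [ 0.3742 -0.0638]
```

Emit:
{"name": "servo_tool", "arguments": {
  "claw": [1,1,1,1,1,1,1,1,1,1,1,1],
  "xyz": [
    [0,0,0],
    [0,0,0],
    [0,0,0],
    [0,0,0],
    [0,0,0],
    [0,0,0],
    [0,0,0],
    [0,0,0],
    [3,-3.1,0],
    [3,-3.1,0],
    [3,-3.1,0],
    [3,-3.1,0]
  ],
  "yaw": [-0.163,-0.163,-0.163,-0.163,-0.163,-0.163,-0.163,0,0,0,0,0],
  "grip_force": 60
}}

```text
t: 1.6
tcp_pos: [0.3599, -0.3979, 0.2312]
ee_rot: [-3.141, 0.0, -0.006]
ft_force: [1.7, -0.3, -0.5]
width: 0.0848
```

Emit:
{"name": "servo_tool", "arguments": {
  "claw": [1,1,1,1,1,1],
  "xyz": [
    [3,-3.2,0],
    [3,-3.2,0],
    [3,-3.2,0],
    [2.9,-3.2,0],
    [0,0,0],
    [0,0,0]
  ],
  "yaw": [-0.007,0,0,0,0,0]
}}

```text
t: 2.35
tcp_pos: [0.4775, -0.2706, 0.2311]
ee_rot: [-3.141, 0.0, 0.004]
ft_force: [-0.5, -0.9, -0.6]
width: 0.0856
```

```bash
python3 - <<'E'
from plant import sensors, imaging
from h import *
s=sensors.read_state(); print(s["tcp_pos"],s["ee_rot"],s["ft_force"])
for n in("side","top"):
    f=imaging.grab_frame(n); pickle.dump(f,open(n+"1.pkl","wb")); print(n,"tcp",proj(f,s["tcp_pos"]))
    c=f["color"][60:230,220:390]; cv2.imwrite(f"pics/{n}1.png",cv2.resize(c,None,fx=3.4,fy=3.4,interpolation=cv2.INTER_CUBIC))
E
```

```text
[ 0.47745746 -0.27063665  0.2311031 ] [-3.14147797e+00  4.81145917e-04  3.81339964e-03] [-0.47175146 -0.93372405 -0.58480769]
side tcp (np.float64(313.4174958117592), np.float64(110.30685050571138))
top tcp (np.float64(365.19513103570034), np.float64(208.48950303767734))
```

View pics/side1.png

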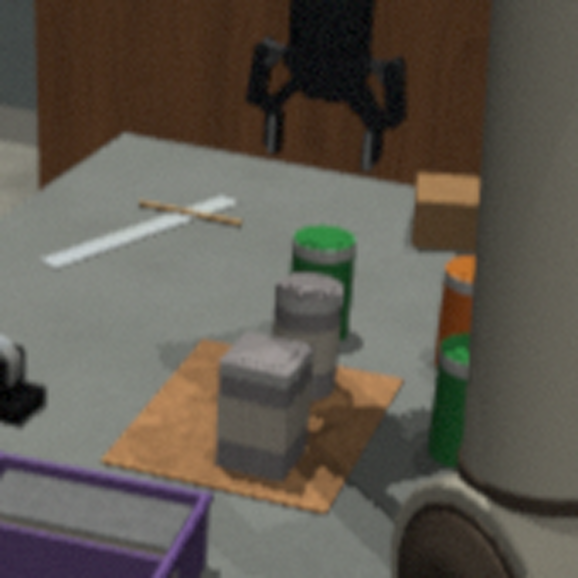

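View pics/top1.png

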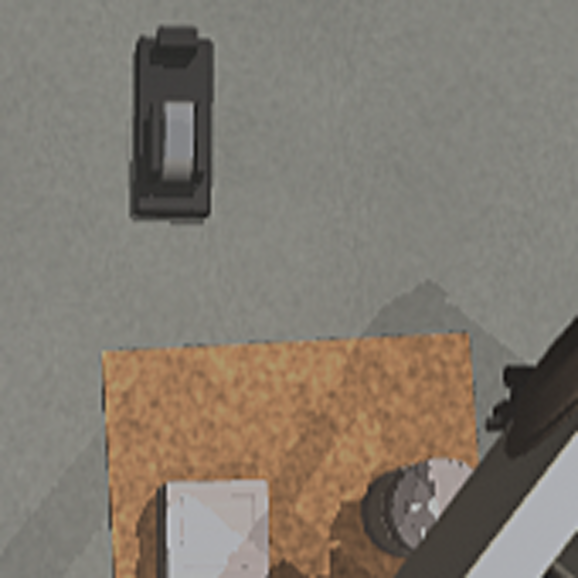

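The side picture shows the open jaws over the round tin: finger tips at about (314,106), tin lid at (311,145). Now I go down over it.

Emit:
{"name": "servo_tool", "arguments": {
  "claw": [1,1,1,1,1,1,1],
  "xyz": [
    [0.15,0,3],
    [0,0,3],
    [0,0,3],
    [0,0,2],
    [0,0,2],
    [0,0,1.5],
    [0,0,1.5]
  ],
  "yaw": [0,0,0,0,0,0,0]
}}

```text
t: 3.32
tcp_pos: [0.4789, -0.271, 0.0707]
ee_rot: [3.141, -0.0, 0.005]
ft_force: [0.9, -0.3, 0.6]
width: 0.0856
```

```bash
cat > look.py <<'E'
import sys
from plant import sensors, imaging
from h import *
k=sys.argv[1]; x0,y0,x1,y1=map(int,sys.argv[2:6]); n=sys.argv[6] if len(sys.argv)>6 else "side"
s=sensors.read_state(); print(s["t"],s["tcp_pos"],s["ee_rot"],s["ft_force"],s["tau"][1:3],s["width"])
f=imaging.grab_frame(n);pickle.dump(f,open(k+".pkl","wb")); c=f["color"][y0:y1,x0:x1]; r=min(780/c.shape[1],580/c.shape[0]); cv2.imwrite(f"pics/{k}.png",cv2.resize(c,None,fx=r,fy=r,interpolation=cv2.INTER_CUBIC))
E
python3 look.py d2 240 80 380 220
```

```text
3.325 [ 0.47894886 -0.27101687  0.07074838] [ 3.14145614e+00 -2.24696080e-04  4.81423826e-03] [ 0.90093426 -0.30531632  0.60014057] [-72.04224586 -51.79283738] 0.08555344082167453
```

View pics/d2.png

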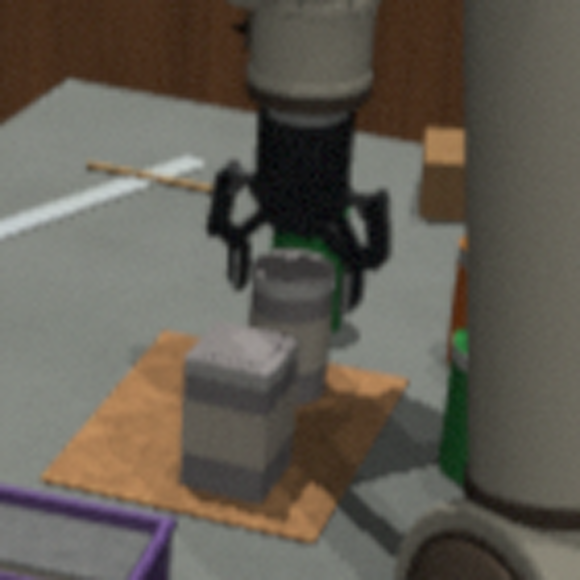

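The fingers straddle the tin, which sits centred between them. Closing.

Emit:
{"name": "servo_tool", "arguments": {
  "claw": [-1,-1,-1,-1,-1,-1],
  "xyz": [
    [0,0,0],
    [0,0,0],
    [0,0,0],
    [0,0,0],
    [0,0,0],
    [0,0,0]
  ],
  "yaw": [0,0,0,0,0,0],
  "grip_force": 60
}}

```text
t: 4.12
tcp_pos: [0.4795, -0.2708, 0.072]
ee_rot: [3.141, -0.001, 0.006]
ft_force: [2.4, -0.8, 6.8]
width: 0.0652
```

Emit:
{"name": "servo_tool", "arguments": {
  "claw": [-1,-1,-1,-1,-1,-1,-1,-1,-1,-1,-1,-1],
  "xyz": [
    [0,0,-0.5],
    [0,0,-1],
    [0,0,-1.5],
    [0,0,-1.5],
    [0,0,-1.5],
    [0,0,-1],
    [0,0,-0.5],
    [0,0,0],
    [0,0,0],
    [0,0,0],
    [0,0,0],
    [0,0,0]
  ],
  "yaw": [0,0,0,0,0,0,0,0,0,0,0,0]
}}

```text
t: 5.62
tcp_pos: [0.4791, -0.2705, 0.1462]
ee_rot: [-3.141, 0.0, 0.006]
ft_force: [-0.4, -0.8, -7.9]
width: 0.0652
```

```bash
python3 look.py d3 240 60 380 220; python3 -c "
from plant import sensors,imaging
for i in range(5):
    imaging.grab_frame('side'); s=sensors.read_state(); print(s['t'],s['ft_force'],s['ft_torque'])"
```

```text
5.625 [ 0.47911067 -0.2705113   0.14620602] [-3.14139449e+00  1.17375406e-04  5.96826033e-03] [-0.4300912  -0.80094669 -7.88662044] [-72.11912155 -58.15246224] 0.06523640886989711
5.725 [ 1.49770487 -0.36874726 -8.19366338] [-0.05860487  0.03869773 -0.00123446]
5.775 [ 0.6349482   0.73469962 -6.55064479] [0.0223182  0.03813818 0.00502509]
5.825 [ 0.67878421  0.36030226 -8.11521723] [0.0051309  0.04266952 0.0050004 ]
5.875 [ 0.13841422  0.36028863 -7.79808606] [ 0.01389292 -0.00147922 -0.00334492]
5.925 [-0.28113522  0.73243827 -8.03323312] [ 0.01433107 -0.03971376 -0.03293938]
```

View pics/d3.png

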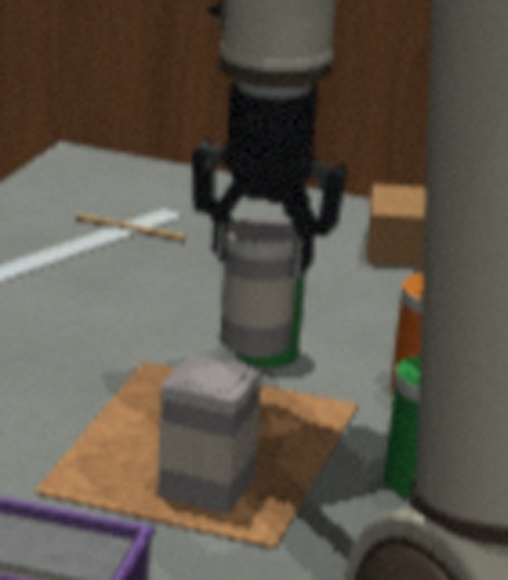

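The picture shows the round tin hanging upright at about (311,140) and the square one still on the mat. The scale reads about 7.8 N, so roughly 0.8 kg. Setting it back.

Emit:
{"name": "servo_tool", "arguments": {
  "claw": [-1,-1,-1,-1,-1,-1,-1,-1,-1,-1],
  "xyz": [
    [0,0,1],
    [0,0,1.5],
    [0,0,1.5],
    [0,0,1.5],
    [0,0,0.8],
    [0,0,0.4],
    [0,0,0.3],
    [0,0,0.2],
    [0,0,0.2],
    [0,0,0]
  ],
  "yaw": [0,0,0,0,0,0,0,0,0,0]
}}

```text
t: 7.18
tcp_pos: [0.4791, -0.2705, 0.0723]
ee_rot: [-3.141, 0.0, 0.006]
ft_force: [-0.1, 0.3, -7.2]
width: 0.0651
```

Emit:
{"name": "servo_tool", "arguments": {
  "claw": [-1,-1,-1],
  "xyz": [
    [0,0,0.1],
    [0,0,0.1],
    [0,0,0]
  ],
  "yaw": [0,0,0]
}}

```text
t: 7.55
tcp_pos: [0.4794, -0.2707, 0.0719]
ee_rot: [3.141, -0.001, 0.006]
ft_force: [-5.3, 4.2, 14.4]
width: 0.0651
```

It has touched down, so I open, wait and rise.

Emit:
{"name": "servo_tool", "arguments": {
  "claw": [0.5,1,1,1,1,1,1,1,1,1],
  "xyz": [
    [0,0,-0.1],
    [0,0,0],
    [0,0,0],
    [0,0,0],
    [0,0,-1],
    [0,0,-2],
    [0,0,-3],
    [0,0,-4],
    [0,0,-5],
    [0,0,0]
  ],
  "yaw": [0,0,0,0,0,0,0,0,0,0]
}}

```text
t: 8.8
tcp_pos: [0.4802, -0.2713, 0.2259]
ee_rot: [3.138, -0.005, 0.006]
ft_force: [-0.7, 0.3, -0.3]
width: 0.0856
```

```bash
python3 look.py d4 240 60 380 220
```

```text
8.8 [ 0.48018412 -0.27128379  0.22591757] [ 3.13753722 -0.00538732  0.00604359] [-0.69497297  0.2965078  -0.31771793] [-69.09395456 -60.83712816] 0.08563102742269303
```

View pics/d4.png

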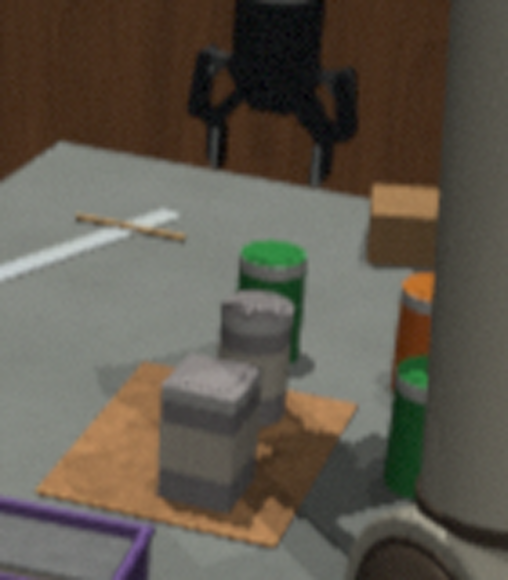

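The round tin stands upright on the mat again, its lid at about (311,146). Next is the square one.

Emit:
{"name": "servo_tool", "arguments": {
  "claw": [1,1,1,1,1,1],
  "xyz": [
    [-0.4,-3,0],
    [-0.5,-4,0],
    [-0.5,-4,0],
    [-0.5,-3.9,0],
    [0,0,0],
    [0,0,0]
  ],
  "yaw": [-0.005,0,0,0,0,0]
}}

```text
t: 9.6
tcp_pos: [0.4586, -0.1219, 0.2209]
ee_rot: [-3.141, 0.001, 0.011]
ft_force: [0.0, 0.0, 0.7]
width: 0.0856
```

```bash
python3 look.py d5 240 60 380 220; python3 look.py d5t 230 140 390 260 top
```

```text
9.6 [ 0.4585748  -0.12191785  0.22090017] [-3.14146335e+00  6.01542927e-04  1.13665325e-02] [0.03585074 0.01470064 0.70511605] [-52.65673757 -56.33457541] 0.08561728388720972
9.65 [ 0.4585928  -0.12223171  0.22087877] [-3.14139711e+00  7.07966721e-04  1.06924530e-02] [-0.22009327  0.2954182  -0.47107204] [-52.34988928 -56.52097106] 0.08508073238664617
```

View pics/d5.png

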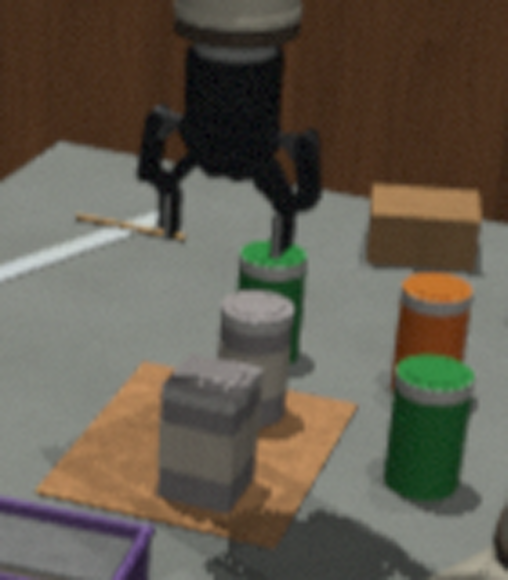

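View pics/d5t.png

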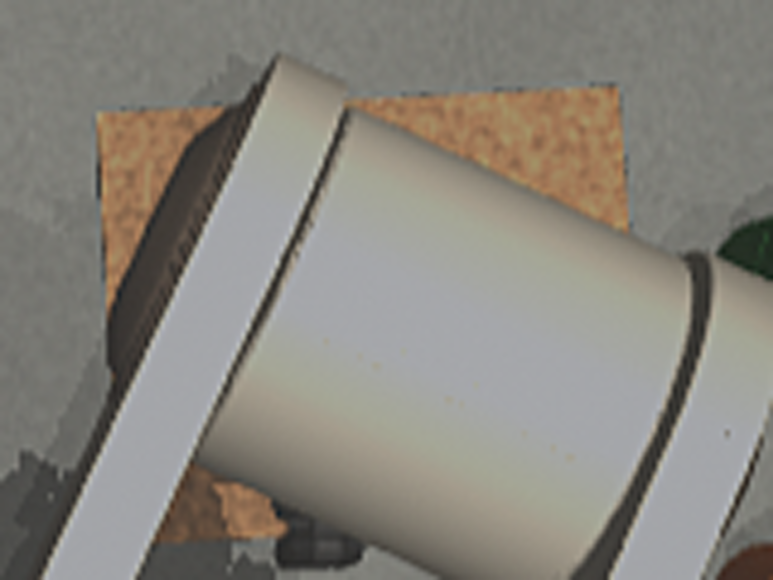

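Side picture: the jaws hang above and behind the square lid, which is at about (299,163), in line along the tin's axis. Going down 15 cm.

Emit:
{"name": "servo_tool", "arguments": {
  "claw": [1,1,1,1,1,1,1,1],
  "xyz": [
    [0.25,0,3],
    [0,0,3],
    [0,0,2],
    [0,0,2],
    [0,0,2],
    [0,0,1.5],
    [0,0,1.5],
    [0,0,0]
  ],
  "yaw": [0,0,0,0,0,0,0,0]
}}

```text
t: 10.7
tcp_pos: [0.4607, -0.1217, 0.0704]
ee_rot: [-3.141, 0.002, 0.011]
ft_force: [0.3, 0.4, 0.5]
width: 0.0855
```

```bash
python3 look.py d6 240 80 380 220
```

```text
10.7 [ 0.46068921 -0.12168262  0.070358  ] [-3.14079685e+00  1.57339379e-03  1.06791550e-02] [0.33613012 0.38176591 0.48802639] [-54.89072442 -49.18725729] 0.08547086426571576
```

View pics/d6.png

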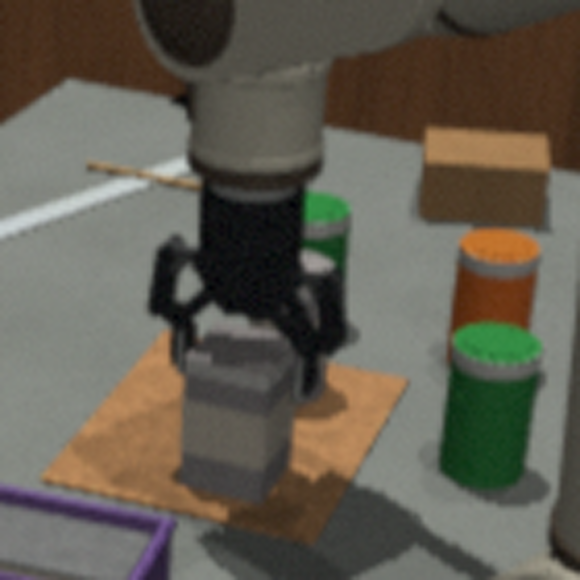

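The fingers straddle the square tin without touching it. Grip and lift.

Emit:
{"name": "servo_tool", "arguments": {
  "claw": [-1,-1,-1,-1,-1,-1],
  "xyz": [
    [0,0,0],
    [0,0,0],
    [0,0,0],
    [0,0,0],
    [0,0,0],
    [0,0,0]
  ],
  "yaw": [0,0,0,0,0,0]
}}

```text
t: 11.5
tcp_pos: [0.4617, -0.1219, 0.0723]
ee_rot: [3.141, -0.002, 0.011]
ft_force: [-0.2, -0.3, 6.8]
width: 0.0653
```

Emit:
{"name": "servo_tool", "arguments": {
  "claw": [-1,-1,-1,-1,-1,-1,-1,-1,-1,-1,-1,-1],
  "xyz": [
    [0,0,-0.5],
    [0,0,-1],
    [0,0,-1.5],
    [0,0,-1.5],
    [0,0,-1.5],
    [0,0,-1],
    [0,0,-0.5],
    [0,0,0],
    [0,0,0],
    [0,0,0],
    [0,0,0],
    [0,0,0]
  ],
  "yaw": [0,0,0,0,0,0,0,0,0,0,0,0]
}}

```text
t: 13.0
tcp_pos: [0.4611, -0.1217, 0.1462]
ee_rot: [-3.141, 0.0, 0.011]
ft_force: [-0.2, -0.7, -2.9]
width: 0.0655
```

```bash
python3 look.py d7 240 60 380 220;  python3 -c "
from plant import sensors,imaging
for i in range(5):
    imaging.grab_frame('side'); s=sensors.read_state(); print(s['t'],s['ft_force'],s['ft_torque'])"
```

```text
13.0 [ 0.46112002 -0.12168436  0.14622065] [-3.14143636e+00  1.47545336e-04  1.09509568e-02] [-0.21341819 -0.69024769 -2.85313261] [-54.90760803 -55.78600645] 0.06550607848924245
13.1 [-0.47914356 -0.35928657 -2.98316138] [-0.01586439 -0.00450847  0.04918989]
13.15 [ 0.86838347 -0.19735447 -2.55136096] [-0.04874467 -0.00987547 -0.0190416 ]
13.2 [ 0.18213166 -0.71787508 -3.40703802] [ 0.02620692  0.02766783 -0.04578503]
13.25 [ 0.41421521  0.08309812 -3.505249  ] [-0.01103303 -0.00046559  0.02112165]
13.3 [ 1.0191084   0.43061044 -2.76963199] [-0.00443285 -0.03873625 -0.03799463]
```

View pics/d7.png

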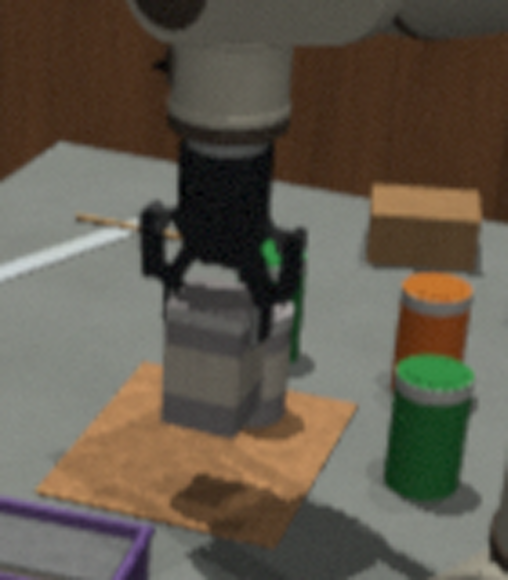

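The picture shows the square tin well clear of the mat, with its base at about (297,175), and the round one still standing. The square weighs about 3.0 N (0.31 kg) against 7.8 N, so the round is the heavier. Setting the square down.

Emit:
{"name": "servo_tool", "arguments": {
  "claw": [-1,-1,-1,-1,-1,-1,-1,-1,-1,-1,-1],
  "xyz": [
    [0,0,1],
    [0,0,1.5],
    [0,0,1.5],
    [0,0,1.5],
    [0,0,0.8],
    [0,0,0.4],
    [0,0,0.3],
    [0,0,0.2],
    [0,0,0.2],
    [0,0,0.1],
    [0,0,0]
  ],
  "yaw": [0,0,0,0,0,0,0,0,0,0,0]
}}

```text
t: 14.68
tcp_pos: [0.4614, -0.1217, 0.0722]
ee_rot: [3.141, -0.001, 0.011]
ft_force: [-4.1, 2.1, 10.7]
width: 0.0653
```

Down, with contact felt. Release and rise.

Emit:
{"name": "servo_tool", "arguments": {
  "claw": [0.5,1,1,1,1,1,1,1,1,1,1],
  "xyz": [
    [0,0,-0.1],
    [0,0,0],
    [0,0,0],
    [0,0,0],
    [0,0,-1],
    [0,0,-2],
    [0,0,-3],
    [0,0,-4],
    [0,0,-5],
    [0,0,0],
    [0,0,0]
  ],
  "yaw": [0,0,0,0,0,0,0,0,0,0,0]
}}

```text
t: 16.05
tcp_pos: [0.461, -0.1216, 0.2223]
ee_rot: [-3.142, -0.0, 0.011]
ft_force: [-0.4, -0.2, -0.2]
width: 0.0854
```

Emit:
{"name": "servo_tool", "arguments": {
  "claw": [1,1,1,1,1,1],
  "xyz": [
    [0.4,3,0],
    [0.5,4,0],
    [0.5,4,0],
    [0.5,3.9,0],
    [0,0,0],
    [0,0,0]
  ],
  "yaw": [0,0,0,0,0,0]
}}

```text
t: 16.8
tcp_pos: [0.4814, -0.27, 0.2214]
ee_rot: [-3.14, 0.001, 0.011]
ft_force: [0.6, -0.1, -0.2]
width: 0.0851
```

```bash
python3 look.py d8 240 60 380 220
```

```text
16.8 [ 0.48142698 -0.26996572  0.22138551] [-3.14024867e+00  1.33286260e-03  1.07721862e-02] [ 0.61207355 -0.06262708 -0.17090474] [-65.37055492 -57.28100538] 0.08505120537677041
```

View pics/d8.png

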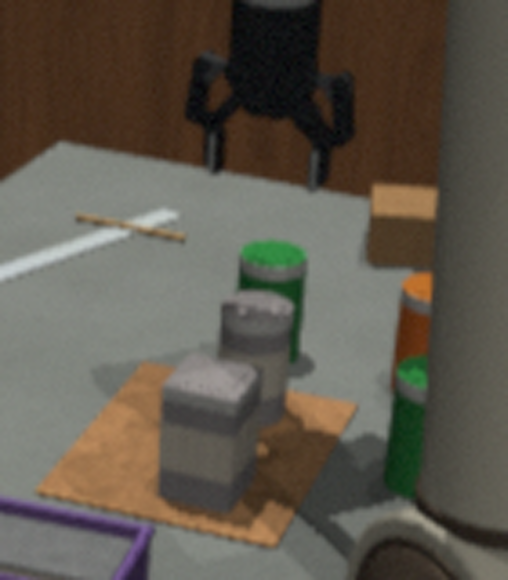

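Both tins stand on the mat: square lid at (298,163), round lid at (311,146). Regripping the round one, slightly higher.

Emit:
{"name": "servo_tool", "arguments": {
  "claw": [1,1,1,1,1,1,1,1],
  "xyz": [
    [-0.2,0.05,3],
    [0,0,3],
    [0,0,2],
    [0,0,2],
    [0,0,2],
    [0,0,1.5],
    [0,0,1.2],
    [0,0,0]
  ],
  "yaw": [0,0,0,0,0,0,0,0]
}}

```text
t: 17.85
tcp_pos: [0.4795, -0.2706, 0.0747]
ee_rot: [-3.141, 0.001, 0.011]
ft_force: [-0.5, 0.1, 0.1]
width: 0.0853
```

Emit:
{"name": "servo_tool", "arguments": {
  "claw": [-1,-1,-1,-1,-1,-1],
  "xyz": [
    [0,0,0],
    [0,0,0],
    [0,0,0],
    [0,0,0],
    [0,0,0],
    [0,0,0]
  ],
  "yaw": [0,0,0,0,0,0]
}}

```text
t: 18.6
tcp_pos: [0.48, -0.2712, 0.0764]
ee_rot: [3.141, -0.001, 0.011]
ft_force: [-3.6, 1.0, 6.6]
width: 0.0646
```

Emit:
{"name": "servo_tool", "arguments": {
  "claw": [-1,-1,-1,-1,-1,-1,-1,-1,-1,-1,-1],
  "xyz": [
    [0,0,-0.5],
    [0,0,-1],
    [0,0,-1.5],
    [0,0,-2],
    [0,0,-2.5],
    [0,0,-2.5],
    [0,0,-2.5],
    [0,0,-2.5],
    [0,0,-1.5],
    [0,0,-0.5],
    [0,0,0]
  ],
  "yaw": [0,0,0,0,0,0,0,0,0,0,0]
}}

```text
t: 19.98
tcp_pos: [0.4797, -0.2709, 0.2449]
ee_rot: [-3.141, 0.0, 0.011]
ft_force: [-0.5, 0.3, -7.7]
width: 0.0647
```

Emit:
{"name": "servo_tool", "arguments": {
  "claw": [-1,-1,-1,-1,-1,-1,-1,-1,-1,-1,-1,-1],
  "xyz": [
    [0,-1,0],
    [0.2,-2,0],
    [0.3,-3,0],
    [0.3,-3.5,0],
    [0.3,-3.5,0],
    [0.3,-3.5,0],
    [0.3,-3.5,0],
    [0.3,-3.5,0],
    [0.3,-3.5,0],
    [0.3,-3.5,0],
    [0.3,-3.5,0],
    [0.3,-3,0]
  ],
  "yaw": [0,0,0,0,0,0,0,0,0,0,0,0]
}}

```text
t: 21.48
tcp_pos: [0.5068, 0.1018, 0.2452]
ee_rot: [-3.141, 0.0, 0.012]
ft_force: [0.0, 0.2, -7.7]
width: 0.0647
```

Emit:
{"name": "servo_tool", "arguments": {
  "claw": [-1,-1,-1,-1,-1,-1,-1],
  "xyz": [
    [0.2,-3,0],
    [0.2,-3,0],
    [0.2,-2.5,0],
    [0.1,-1.3,0],
    [0.1,-0.3,0],
    [0,0,0],
    [0,0,0]
  ],
  "yaw": [0,0,0,0,-0.05,-0.06,0]
}}

```text
t: 22.35
tcp_pos: [0.5142, 0.2006, 0.2452]
ee_rot: [-3.142, 0.0, 0.121]
ft_force: [0.1, -0.2, -6.9]
width: 0.0651
```

```bash
python3 look.py e1 140 60 360 290; python3 look.py e1t 60 60 260 260 top
```

```text
22.35 [0.51415457 0.20060857 0.24522045] [-3.14156555e+00  3.12616842e-04  1.20945353e-01] [ 0.05918145 -0.17898016 -6.92497927] [-70.48452616 -61.07377768] 0.06509932003358114
22.4 [0.51425915 0.20051442 0.24526623] [-3.14150001e+00  1.86921142e-04  1.19732570e-01] [-0.56756383 -0.23964933 -7.91226009] [-70.54392815 -61.00141525] 0.06476803961082735
```

View pics/e1.png

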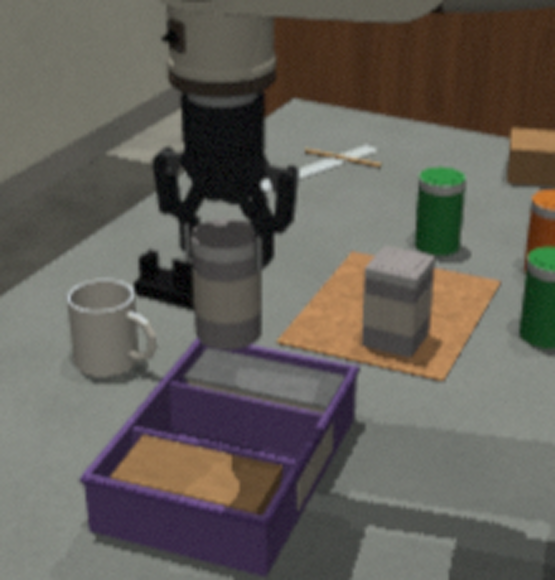

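View pics/e1t.png

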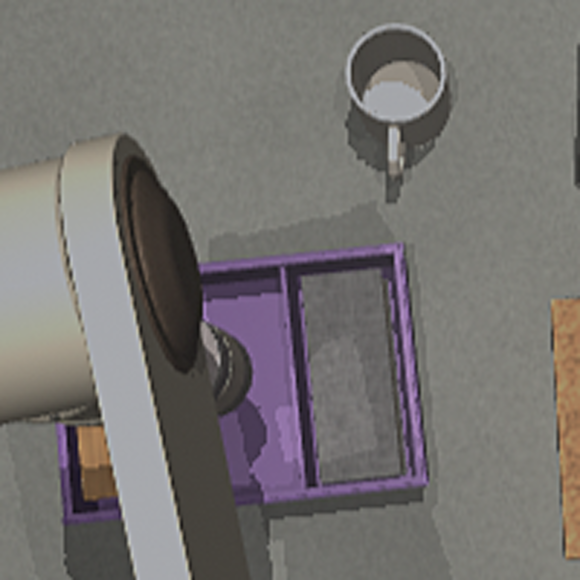

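```bash
python3 - <<'E'
from h import *
T=pickle.load(open("top0.pkl","rb"))
print(plane(T,(141.75,191.75),.065))
for q in [(270,105),(300,485),(463,88),(510,465)]: print(plane(T,((q[0]+.5)/5-.5+65,(q[1]+.5)/5-.5+135),.065)[:2])
E
```

```text
[0.5141636  0.20201161 0.065     ]
[0.59729023 0.25799127]
[0.42206232 0.23815972]
[0.6068845  0.16922697]
[0.43250525 0.14265324]
```

The bay middle comes out the same two ways, (0.514, 0.202). The side picture shows the tin hanging upright above the tote at about (231,172). I shift it 1.5 mm and lower it.

Emit:
{"name": "servo_tool", "arguments": {
  "claw": [-1,-1,-1,-1,-1,-1,-1,-1,-1],
  "xyz": [
    [0,-0.15,1],
    [0,0,2],
    [0,0,2],
    [0,0,1],
    [0,0,1],
    [0,0,1],
    [0,0,1],
    [0,0,0.5],
    [0,0,0]
  ],
  "yaw": [0,0,0,0,0,0,0,0,0]
}}

```text
t: 23.58
tcp_pos: [0.5143, 0.2019, 0.1501]
ee_rot: [-3.142, 0.0, 0.121]
ft_force: [0.4, 0.4, -6.2]
width: 0.0649
```

```bash
python3 look.py e2 160 120 300 290; python3 look.py e2t 60 120 220 260 top
```

```text
23.575 [0.51432884 0.2018771  0.15007846] [-3.14153436e+00  4.31604998e-04  1.20988286e-01] [ 0.44398513  0.42863683 -6.22372218] [-71.76205158 -57.51884937] 0.06492325851784847
23.625 [0.51446784 0.20193595 0.15045648] [-3.14146143e+00 -1.01502098e-04  1.20999616e-01] [-0.26572796 -0.48417606 -7.06977304] [-71.68864489 -57.53877282] 0.06484900477247682
```

View pics/e2.png

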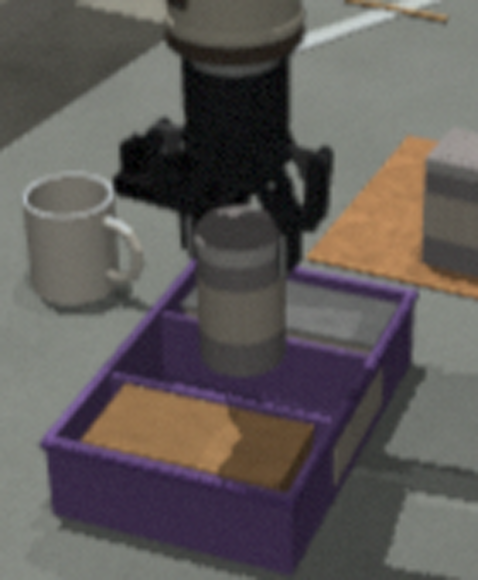

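View pics/e2t.png

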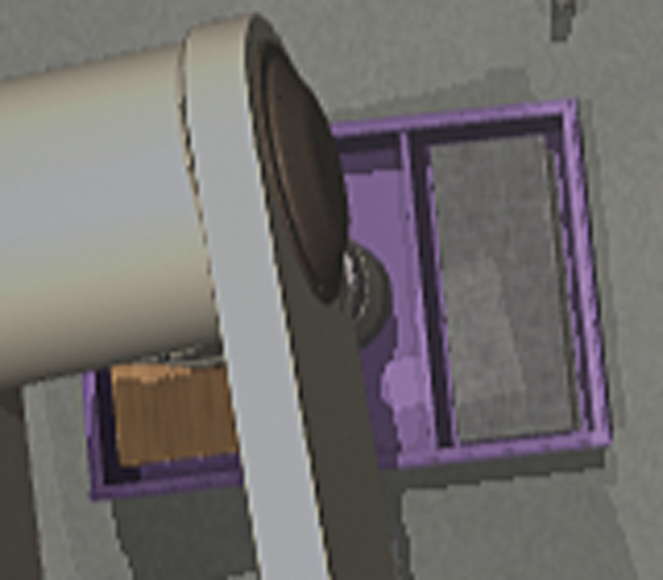

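The tin is entering the middle bay clear of both dividers, with its base at about (231,228) in the side picture. Lowering on, 7.3 cm to go.

Emit:
{"name": "servo_tool", "arguments": {
  "claw": [-1,-1,-1,-1,-1,-1,-1,-1,-1,-1],
  "xyz": [
    [0,0,1],
    [0,0,1.5],
    [0,0,1.5],
    [0,0,1.2],
    [0,0,0.8],
    [0,0,0.5],
    [0,0,0.3],
    [0,0,0.2],
    [0,0,0.1],
    [0,0,0]
  ],
  "yaw": [0,0,0,0,0,0,0,0,0,0]
}}

```text
t: 24.92
tcp_pos: [0.5144, 0.2019, 0.0794]
ee_rot: [-3.141, -0.0, 0.121]
ft_force: [-0.0, 0.7, -7.7]
width: 0.0647
```

Emit:
{"name": "servo_tool", "arguments": {
  "claw": [-1,-1,-1],
  "xyz": [
    [0,0,0.1],
    [0,0,0.1],
    [0,0,0]
  ],
  "yaw": [0,0,0]
}}

```text
t: 25.3
tcp_pos: [0.5145, 0.202, 0.0775]
ee_rot: [-3.141, -0.0, 0.121]
ft_force: [-2.6, -0.2, -3.5]
width: 0.0649
```

Emit:
{"name": "servo_tool", "arguments": {
  "claw": [-1,-1],
  "xyz": [
    [0,0,0.1],
    [0,0,0]
  ],
  "yaw": [0,0]
}}

```text
t: 25.55
tcp_pos: [0.5145, 0.202, 0.0774]
ee_rot: [-3.141, -0.001, 0.121]
ft_force: [-7.1, -1.8, 11.3]
width: 0.0648
```

The tin is on the floor: contact at the expected height. Release, rise straight and draw back.

Emit:
{"name": "servo_tool", "arguments": {
  "claw": [0.5,1,1,1,1,1,1,1,1,1,1],
  "xyz": [
    [0,0,-0.1],
    [0,0,0],
    [0,0,0],
    [0,0,0],
    [0,0,-1],
    [0,0,-2],
    [0,0,-3],
    [0,0,-4],
    [0,0,-5],
    [0,0,-2],
    [0,0,0]
  ],
  "yaw": [0,0,0,0,0,0,0,0,0,0,0]
}}

```text
t: 26.92
tcp_pos: [0.5149, 0.202, 0.2494]
ee_rot: [-3.141, -0.003, 0.121]
ft_force: [0.5, 1.1, 0.7]
width: 0.0854
```

Emit:
{"name": "servo_tool", "arguments": {
  "claw": [1,1,1,1,1,1,1],
  "xyz": [
    [-2,-3,-1],
    [-3,-3,0],
    [-3,-3,0],
    [-2,-4,0],
    [0,-4,0],
    [0,-4,0],
    [0,0,0]
  ],
  "yaw": [0,0,0,0,0,0,0]
}}

```text
t: 27.8
tcp_pos: [0.3888, 0.4, 0.2557]
ee_rot: [3.141, 0.002, 0.124]
ft_force: [0.7, -0.9, 0.1]
width: 0.0854
```

```bash
python3 look.py f1 140 90 360 290; python3 look.py f1t 40 40 440 320 top
```

```text
27.8 [0.38881858 0.39997924 0.25572627] [3.14085159e+00 2.08279729e-03 1.23523794e-01] [ 0.71687931 -0.88191674  0.12845001] [-66.72219515 -59.70165968] 0.08544573366136289
27.85 [0.3891671  0.39879361 0.2559779 ] [3.14054540e+00 1.80215087e-03 1.22758875e-01] [0.26291983 0.24549474 0.13806844] [-66.42418385 -58.74590635] 0.085273866095832
```

View pics/f1.png

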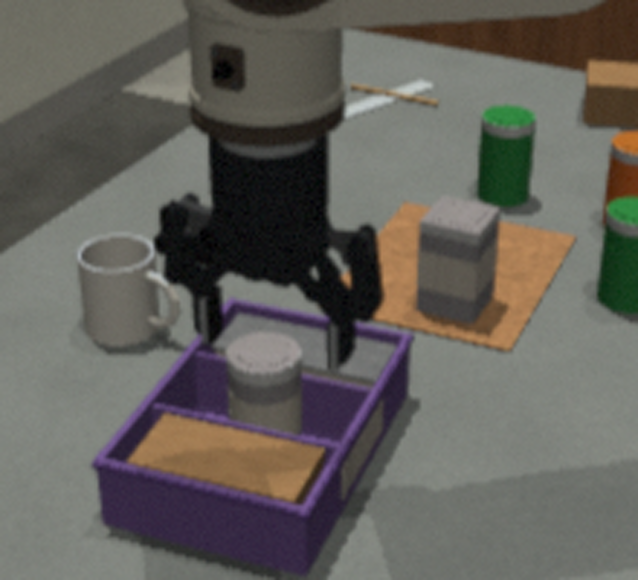

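View pics/f1t.png

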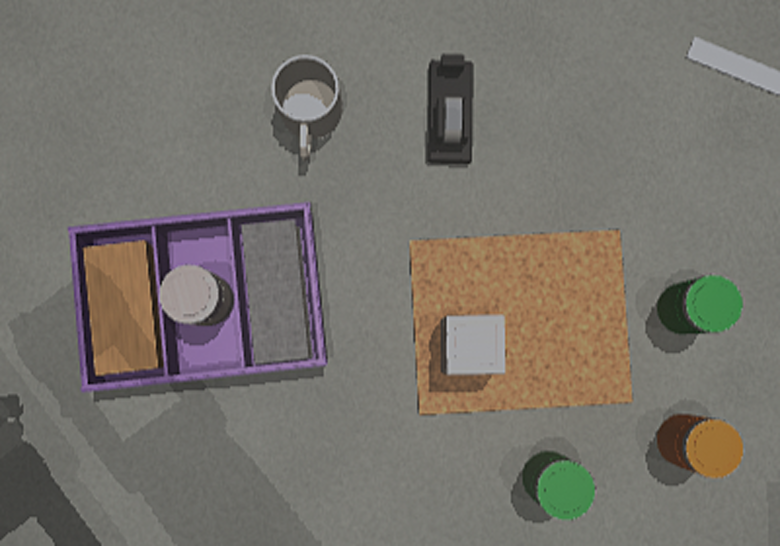

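Top view: the round tin's lid is at about (137,191) in the middle bay and the square tin at about (283,217) on the mat, with everything else in place. One numeric check, then I hand in.

```bash
python3 - <<'E'
from h import *
from plant import sensors, env
T=pickle.load(open("f1t.pkl","rb"))
P=plane(T,(190.5/1.95+39.7,294.5/1.95+39.7),.115); d=P[:2]-[.514,.202]; c,s=np.cos(.122),np.sin(.122)
print(P,"in bay",c*d[0]+s*d[1],-s*d[0]+c*d[1]); S=pickle.load(open("f1.pkl","rb"))
print("tri",tri(T,(137.4,190.8),S,(140+264/2.9,90+353/2.9)))
T0=pickle.load(open("top0.pkl","rb"))["color"]; D=cv2.absdiff(cv2.GaussianBlur(T0,(5,5),0),cv2.GaussianBlur(T["color"],(5,5),0)).max(2)
print("mean change mug,disp,ledger",D[65:125,175:220].mean(),D[65:130,255:288].mean(),D[150:228,165:200].mean())
print(sensors.read_state()["joint_vel"])
print(env.hand_in())
E
```

```text
[0.51305103 0.20108277 0.115     ] in bay -0.0010535404303568315 -0.0007949257983018225
tri (array([0.51281846, 0.20176702, 0.11104447]), np.float64(0.0007299941840759968))
mean change mug,disp,ledger 3.5855555555555556 2.875990675990676 3.6054945054945056
[-2.08737670e-02 -1.70333799e-02  3.61565069e-03 -1.71759898e-03
  3.65640244e-03 -1.90003504e-06]
the job is handed in; nothing more can be done
None
```

I lifted the round tin about 7 cm, where it read about 7.8 N, and set it back on the mat. I then lifted the square one as high, and it read about 3.0 N. The round tin was the heavier, so I stood it in the tote's middle bay, left the square one upright on the mat, and handed in at about 28 s.

- **Placement:** The last pictures show the round tin about 1 mm from the bay's middle. Its lid is at 0.111 m by two views against 0.115 m expected, which is near the 2–5 mm low that the two-view heights ran at the start.
- **Other objects:** The mug, dispenser and book showed no change in the top pictures. I checked the card box only by eye, and it looked in place. The gripper was clear of everything.
- **Not checked:** I did not measure the final tilt of either tin; both look upright in the pictures. The hand-in gave no verdict.

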